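# Open the bay of a three-door sample cabinet

## Task

The amber dropper bottle stands behind one of the two outer sliding doors of the clear sample cabinet. Take that door by its upright pull bar and slide it all the way open, behind the middle door, then let go. Leave the other two doors as they are and the bottle standing where it is.

Things in the scene. Friction and masses are not known exactly. Their poses are not given: they have to be found in the camera images.
- cabinet: Low clear sample cabinet, fixed, 130 mm deep (x), 340 wide (y), 135 tall. Origin: centre of underside; x to its back, y to its left (robot's view), z up. Three clear doors with metal edges in front on a double track: the middle one on the front track (its face 61 mm before the origin), left (+y) and right (-y) ones on the rear track, a bay behind each.
- left_bar (a point): Centre of the upright round steel pull bar of the left outer door: 12 mm thick, 95 mm long (36 to 131 mm above the bench), free-standing 34 mm ahead of the middle door's face, held from behind by two thin stems. It moves with its door. Axes as the cabinet's.
- right_bar (a point): Centre of the upright round steel pull bar of the right outer door: 12 mm thick, 95 mm long (36 to 131 mm above the bench), free-standing 34 mm ahead of the middle door's face, held from behind by two thin stems. It moves with its door. Axes as the cabinet's.
- left_door (a joint): Left outer door, in m: 0 shut, 0.070 fully open at its stop, grows as it slides towards the middle (cabinet -y) behind the middle door. May start up to 0.012 ajar. Slides freely, about 1.5 N friction, and stays where it is left.
- right_door (a joint): Right outer door, in m: 0 shut, 0.070 fully open at its stop, grows as it slides towards the middle (cabinet +y) behind the middle door. May start up to 0.012 ajar. Slides like the left one.
- middle_door (a joint): Middle door on the front track, with only a flat round finger cup, in m: 0 centred as found, grows towards cabinet +y. It is left as it is.
- dropper_center (a point): Amber dropper bottle, conical with a tall black cap, 38 mm across and 84 mm tall, standing in the left or the right bay (the other holds a small beaker, the middle one a roll of tape). The point is on its axis, half-way up.

How it is judged:
By the outcome, as a careful person would: the job done as asked, in the order asked, and still so for the second after the job is handed in, with the robot touching nothing.
It also fails if it takes over 29 s, if anything falls off the work surface, if the arm or the gripper's body presses on something with over 40 N, if the wrist force passes 120 N, or if a joint passes its speed limit or range.

## Robot

A 6-joint arm with a two-finger parallel gripper is mounted at the origin on a cart in front of the work surface, level with it; the furniture and walls round the work are solid. World frame = base frame: x ahead of the robot, y to its left, z up, the work surface at z = 0. Lengths are in m, angles in rad, forces in N, time in s.
With the tool pointing down it reaches from about 0.375 to 0.9 m from the base axis. Payload 3.1 kg.
Tool frame: the origin (TCP) lies at the very end of the fingers, on their centre line; the grasp point (between the pads) lies 19 mm behind it; z points along the fingers, y is the direction in which the jaws open and shut (so a half turn about z gives the same grasp; the last joint's range is limited). The gripper opens to 85 mm and grips with 20 to 120 N. Pads are 22 mm wide; open, the fingers measure 114 mm over their backs; the gripper's body (76 mm by 85 mm) begins 54 mm behind the grasp point. The pads swing forward as they close: fully open they stand 13 mm farther back than shut.
Start: joints at [0.923, 0.527, 1.433, -0, 1.181, -0.178], TCP at [0.282, 0.558, 0.231] pointing down, gripper open.
Joint ranges: [-3.08, 3.08], [-0.75, 2.2], [0.22, 2.44], [-1.43, 4.57], [0, 2.65], [-2.85, 2.85]. Speed limits (rad/s): [2.79, 2.79, 3.14, 3.14, 3.14, 3.14].

## Interface

Orientations are given as a unit quaternion [x, y, z, w].
In Python, from station import * gives the robot as it stands.
- The arm moves only by the tool jog_arm, never from a script. Its argument "motion" is a list of rows, each a list of 5 numbers: the shift along the world's x, y, z in cm, then the turn about the world's z in degrees, then the closure in counts, from 0 (fully open) to 255 (shut). In form: [[tx, ty, tz, yaw, jaw], ...]. A call has 1 to 10 rows; each row shifts and turns the pose as measured when the row begins; what a row does not reach is not made up. A row lasts 1/12 s, in which the tool goes at most 41.7 mm and 7.16 degrees, less where a joint would pass 70% of its speed; a pose out of reach is approached as far as the arm can. A call with a gripper value outside its range is refused whole. The fingers move at their own pace and stop on an object; "squeeze" is the grip in N (left out, the last holds). Time passes only in rows, so rows that do not move let the fingers close. It gives the time, the measured TCP pose, the force and the opening at its end, in the units of the state.
- sense(): the state, without advancing time (a new reading comes with each control period).
- snapshot(name): name is "scene" or "side" or "wrist"; returns a dict with "img" (420x560x3 uint8, red, green, blue), "depth" (420x560 float32, m along the optical axis (not along the pixel's ray), 0 where there is no reading), "intrinsics" (3x3 intrinsics, pixels), "dist_coeffs" ([k1, k2, p1, p2, k3] as OpenCV has them; the pictures are not rectified), "eye" and "attitude" of the camera in the world. Camera axes: x right, y down, z forward; pixel columns grow to the right and rows downward; lengths in m; the calibration is good to about 2 mm. A picture is of the moment at which its call begins.
- sign_off(): hands the job in, once; it reports no verdict.
The state is a dict: "t": time; "q": joint angles; "qd": joint speeds; "tau": joint torques, N m; "tcp_pos": TCP position; "tool_rot": TCP orientation; "force": force on the tool from outside, world axes, zero at the start; "ft_torque": the same for the moment, N m; "finger_gap": opening from 0.0 (shut) to 1.0 (fully open).
Only numpy, scipy, OpenCV 4.12 (cv2) and the standard library are available. Lean on these libraries where they do the work, as an engineer would, in place of code of your own. Each camera call takes 0.05 s, during which the arm holds its last target.

## Working session

There is one attempt and no reset: what is moved stays moved. The work goes in short steps, Python scripts to look and compute and a tool call to move; the robot and the scene stay as the last step left them, time stands still between calls to the robot, and variables do not carry over. Pictures are saved under pics/ and viewed, and the job is handed in when it is done.

Besides the shell and the picture viewer there is one more tool, called after ">>>" by a JSON object that holds its "api" and its "payload", one argument or row to a line. jog_arm: Moves the arm, as the interface text tells. Its arguments: {"type":"object","properties":{"motion":{"type":"array","items":{"type":"array","items":{"type":"number"}}},"squeeze":{"type":"number"}},"required":["motion"]}

```bash
mkdir -p pics
python3 - <<'E'
from station import *
import cv2,numpy as np
s=sense();print(s['t'],s['tcp_pos'],s['tool_rot'],s['finger_gap'])
for n in ['scene','side']:
    d=snapshot(n);cv2.imwrite(f'pics/{n}0.png',d['img'][:,:,::-1]);np.savez(f'{n}0.npz',**d)
    print(n,d['eye'],d['attitude'],d['intrinsics'],d['dist_coeffs'])
E
```

```text
0.0 [0.28192101 0.55700849 0.23033671] [ 2.32267730e-01  9.72651302e-01 -9.83631265e-04 -4.23376251e-04] 1.001718995292882
scene [-0.0793945  -0.06465131  0.63008237] [ 0.73253982 -0.53437954  0.25005637 -0.33955226] [[396.13731908   0.         277.80884649]
 [  0.         396.13731908 209.41242928]
 [  0.           0.           1.        ]] [-0.08656599  0.          0.          0.          0.        ]
side [-0.25349932 -0.33461407  0.45730804] [ 0.72278481 -0.40361733  0.265141   -0.49434342] [[535.81292125   0.         278.39824774]
 [  0.         535.81292125 211.08013671]
 [  0.           0.           1.        ]] [-0.1805261  0.         0.         0.         0.       ]
```

View pics/scene0.png

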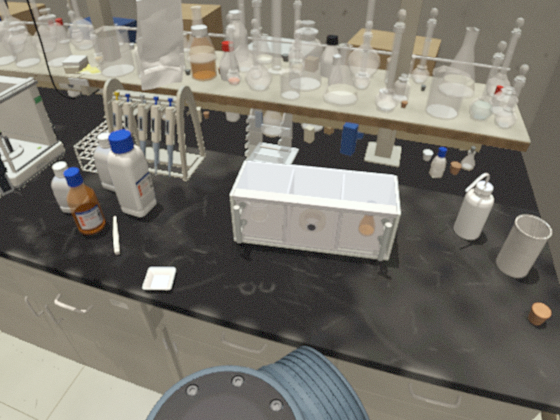

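View pics/side0.png

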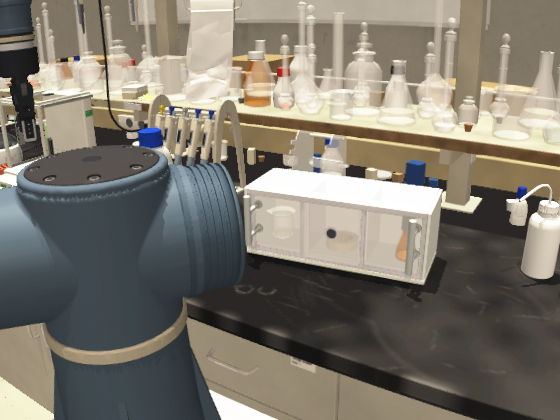

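Run:
```python
import cv2,numpy as np
a=cv2.imread('pics/scene0.png')[155:275,220:410];b=cv2.imread('pics/side0.png')[165:285,235:450]
cv2.imwrite('pics/za.png',cv2.resize(a,None,fx=4,fy=4,interpolation=cv2.INTER_CUBIC))
cv2.imwrite('pics/zb.png',cv2.resize(b,None,fx=3.7,fy=3.7,interpolation=cv2.INTER_CUBIC))
```

```text
(no output)
```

View pics/za.png

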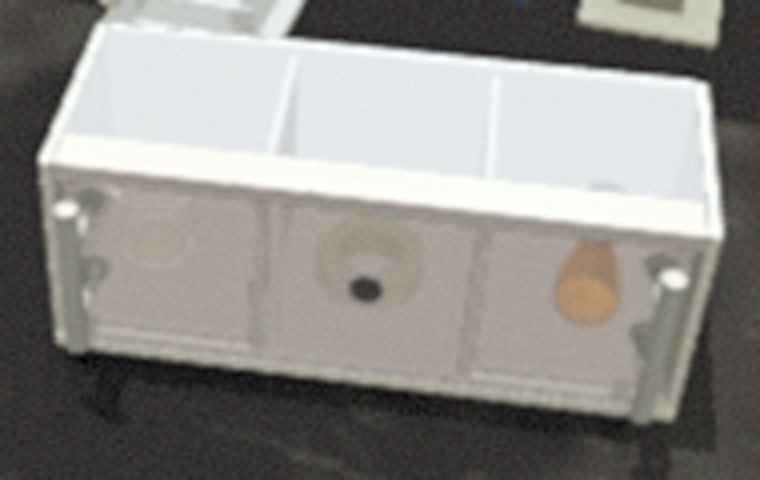

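View pics/zb.png

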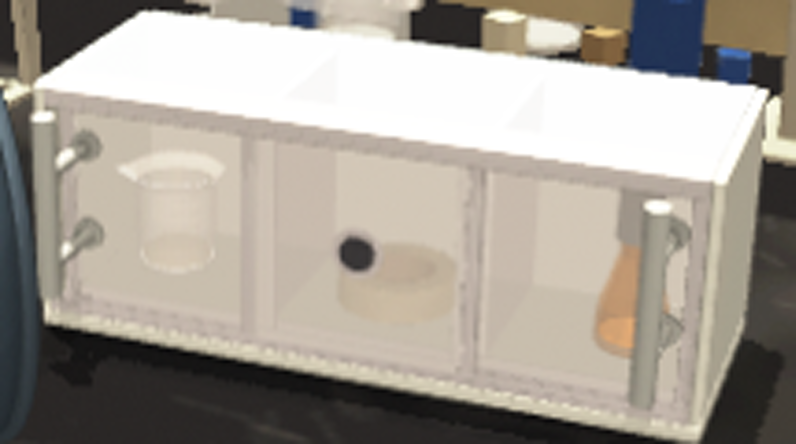

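```bash
cat > h.py <<'E'
import cv2,numpy as np
from scipy.spatial.transform import Rotation as R
def ray(d,p):
    n=cv2.undistortPoints(np.array([[p]],float),d['intrinsics'],d['dist_coeffs'])[0,0]
    return np.array(d['eye']),R.from_quat(d['attitude']).apply([n[0],n[1],1])
def plane(d,p,z):
    o,v=ray(d,p);return o+v*(z-o[2])/v[2]
def tri(d1,p1,d2,p2):
    o1,v1=ray(d1,p1);o2,v2=ray(d2,p2)
    s=np.linalg.lstsq(np.c_[v1,-v2],o2-o1,rcond=None)[0]
    a=o1+s[0]*v1;b=o2+s[1]*v2;return (a+b)/2,np.linalg.norm(a-b)
E
python3 - <<'E'
from h import *
a=dict(np.load('scene0.npz'));b=dict(np.load('side0.npz'))
S=lambda x,y:(x/4+220,y/4+155);T=lambda x,y:(x/3.7+235,y/3.7+165)
rb=plane(a,S(674,276),.131);lb=plane(a,S(66,208),.131)
print(rb,plane(b,T(657,207),.131),lb,plane(b,T(43,117),.131))
print(tri(a,S(674,276),b,T(657,207)),tri(a,S(66,208),b,T(43,117)))
print(plane(a,S(647,420),.036),plane(b,T(641,405),.036))
d=lb-rb;print(np.linalg.norm(d),np.degrees(np.arctan2(-d[0],d[1])))
# top corners of cabinet z=.135
for p in [(40,160),(720,238),(711,82),(98,25)]: print(plane(a,S(*p),.135))
for p in [(37,88),(725,185),(768,92),(148,12)]: print(plane(b,T(*p),.135))
E
```

```text
[ 0.50904457 -0.09824636  0.131     ] [ 0.50538143 -0.09910228  0.131     ] [0.4674291 0.1933482 0.131    ] [0.46545825 0.19160167 0.131     ]
(array([ 0.51047366, -0.09797182,  0.12924583]), np.float64(0.0011110224571936314)) (array([0.46913949, 0.19421993, 0.12937406]), np.float64(0.0001338760750254267))
[ 0.50576323 -0.1024168   0.036     ] [ 0.50512371 -0.09995042  0.036     ]
0.2945492048630408 8.122227294937705
[0.49430451 0.21830631 0.135     ]
[ 0.53895967 -0.11672838  0.135     ]
[ 0.67104697 -0.10209208  0.135     ]
[0.61933251 0.23575648 0.135     ]
[0.48893838 0.2117421  0.135     ]
[ 0.53448995 -0.11971881  0.135     ]
[ 0.66323802 -0.10178971  0.135     ]
[0.6220262  0.23203878 0.135     ]
```

Run:
```python
from h import *
a=dict(np.load('scene0.npz'))
for p in [(90,232),(136,214),(112,188),(72,208),(160,280)]: print(p,plane(a,p,0).round(3))
D=a['depth']
for p in [(72,175),(120,140),(105,140),(158,278)]:
    o,v=ray(a,p);print(p,(o+v*D[p[1],p[0]]).round(3))
```

```text
(90, 232) [0.419 0.556 0.   ]
(136, 214) [0.51  0.487 0.   ]
(112, 188) [0.582 0.61  0.   ]
(72, 208) [0.478 0.658 0.   ]
(160, 280) [0.345 0.322 0.   ]
(72, 175) [0.426 0.55  0.16 ]
(120, 140) [0.52  0.481 0.203]
(105, 140) [0.591 0.592 0.145]
(158, 278) [0.347 0.328 0.002]
```

>>> {"api": "jog_arm", "payload": {
  "motion": [
    [1.2, -3.3, 0, 1.8, 0],
    [1.2, -3.3, 0, 1.8, 0],
    [1.2, -3.3, 0, 1.8, 0],
    [1.2, -3.3, 0, 1.8, 0],
    [1.2, -3.3, 0, 1.8, 0],
    [1.2, -3.3, 0, 1.8, 0],
    [1.2, -3.3, 0, 1.8, 0],
    [1.2, -3.3, 0, 1.8, 0],
    [1.2, -3.3, 0, 1.8, 0],
    [1.2, -3.3, 0, 1.8, 0]
  ],
  "squeeze": 40
}}

```text
t: 0.93
tcp_pos: [0.3994, 0.219, 0.2265]
tool_rot: [0.062, 0.998, -0.001, -0.003]
force: [1.1, 0.5, -0.6]
finger_gap: 1.0
```

>>> {"api": "jog_arm", "payload": {
  "motion": [
    [1.0, -3.2, 0, 1.5, 0],
    [1.0, -3.2, 0, 1.5, 0],
    [1.0, -3.2, 0, 1.5, 0],
    [1.0, -3.2, 0, 1.5, 0],
    [1.0, -3.2, 0, 1.5, 0],
    [1.0, -3.2, 0, 1.5, 0],
    [1.0, -3.2, 0, 1.5, 0],
    [1.0, -3.0, 0, 1.5, 0],
    [1.0, -2.5, 0, 1.0, 0],
    [0, 0, 0, 0, 0]
  ]
}}

```text
t: 1.77
tcp_pos: [0.4921, -0.0812, 0.225]
tool_rot: [-0.054, 0.999, -0.002, -0.003]
force: [-0.7, -0.0, 0.4]
finger_gap: 1.002
```

Run:
```python
from station import *
from h import *
s=sense();print(s['t'],s['tcp_pos'],s['tool_rot'],s['q'])
y=R.from_quat(s['tool_rot']).apply([0,1,0]);print(y,np.degrees(np.arctan2(y[1],y[0])))
d=snapshot('wrist');np.savez('w1.npz',**d);cv2.imwrite('pics/w1.png',d['img'][:,:,::-1])
```

```text
1.7667 [ 0.49208494 -0.08123506  0.2250412 ] [-0.05367971  0.99855114 -0.00243288 -0.00286167] [-0.38387866  0.36901828  1.74768399 -0.0079794   1.02802671 -2.05795462]
[-0.10721779  0.99422514 -0.00455149] 96.15502216871693
```

View pics/w1.png

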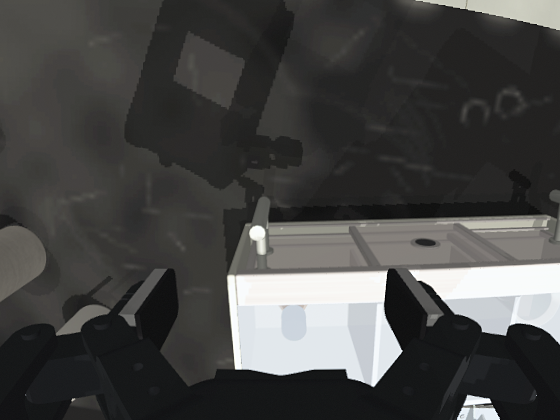

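Run:
```python
from h import *
d=dict(np.load('w1.npz'))
print(d['eye'])
print(plane(d,(257,233),.131),plane(d,(556,196),.131))
for p in [(229,275),(232,276)]:print(plane(d,p,.135))
a=plane(d,(230,276),.135);b=plane(d,(500,266),.135);e=b-a;print(np.degrees(np.arctan2(-e[0],e[1])))
m=d['img'][215:255,235:285];cv2.imwrite('pics/w1z.png',cv2.resize(m[:,:,::-1],None,fx=10,fy=10))
```

```text
[ 0.42488536 -0.08817516  0.36682643]
[ 0.50530715 -0.09762413  0.131     ] [0.45480588 0.11469464 0.131     ]
[ 0.53779911 -0.11470525  0.135     ]
[ 0.53833864 -0.11250445  0.135     ]
8.021713815983267
```

View pics/w1z.png

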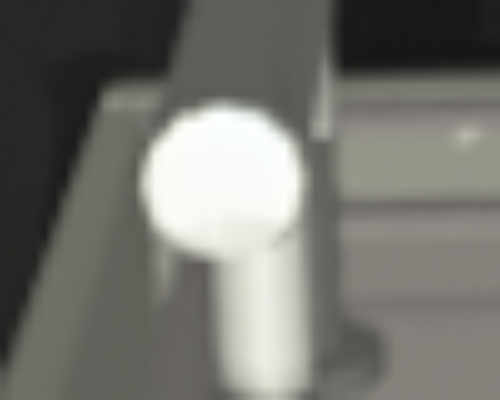

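>>> {"api": "jog_arm", "payload": {
  "motion": [
    [1.4, -1.7, 0, 2, 0],
    [0, 0, 0, 0, 0],
    [0, 0, -2, 0, 0],
    [0, 0, -2, 0, 0],
    [0, 0, 0, 0, 0]
  ]
}}

```text
t: 2.23
tcp_pos: [0.5022, -0.0929, 0.1833]
tool_rot: [-0.071, 0.997, 0.0, -0.006]
force: [-1.1, 0.3, -0.9]
finger_gap: 1.0
```

>>> {"api": "jog_arm", "payload": {
  "motion": [
    [0.4, -0.6, 0, 0, 0],
    [0, 0, 0, 0, 0],
    [0.0, 0, -2.5, 0, 0],
    [0, 0, -2.5, 0, 0],
    [0, 0, -2.5, 0, 0],
    [0, 0, -2, 0, 0],
    [0, 0, 0, 0, 0]
  ]
}}

```text
t: 2.82
tcp_pos: [0.5106, -0.0972, 0.0923]
tool_rot: [-0.073, 0.997, -0.002, 0.0]
force: [-0.4, -0.7, -0.6]
finger_gap: 1.002
```

Run:
```python
from station import *
from h import *
s=sense();print(s['t'],s['tcp_pos'],s['tool_rot'],s['force'])
d=snapshot('wrist');np.savez('w2.npz',**d);cv2.imwrite('pics/w2.png',d['img'][:,:,::-1])
d=snapshot('side');cv2.imwrite('pics/s2.png',d['img'][:,:,::-1])
```

```text
2.8167 [ 0.51064344 -0.09717445  0.09228516] [-7.28895849e-02  9.97337844e-01 -2.07451682e-03  1.72530678e-04] [-0.41800773 -0.68120503 -0.64490389]
```

View pics/w2.png

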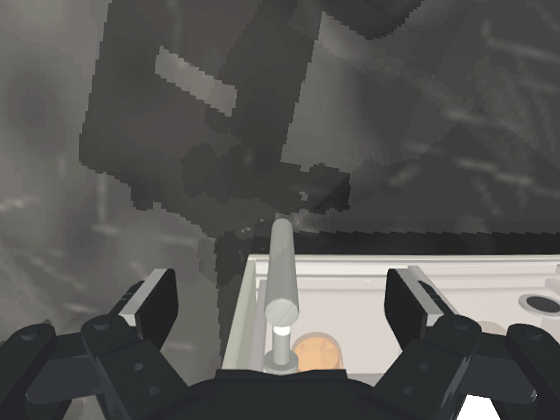

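View pics/s2.png

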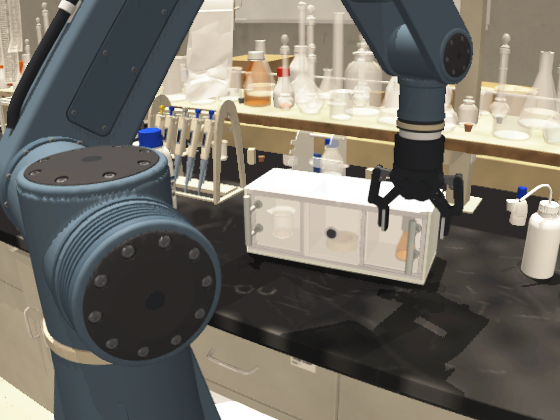

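>>> {"api": "jog_arm", "payload": {
  "motion": [
    [-0.4, 0, -0.5, 0, 100],
    [0, 0, 0, 0, 255],
    [0, 0, 0, 0, 255],
    [0, 0, 0, 0, 255],
    [0, 0, 0, 0, 255],
    [0, 0, 0, 0, 255],
    [0, 0, 0, 0, 255],
    [0, 0, 0, 0, 255]
  ],
  "squeeze": 40
}}

```text
t: 3.58
tcp_pos: [0.512, -0.099, 0.0963]
tool_rot: [-0.073, 0.997, -0.006, 0.008]
force: [-0.1, -1.3, -1.9]
finger_gap: 0.126
```

Run:
```python
from station import *
from h import *
s=sense();print(s['t'],s['tcp_pos'],s['tool_rot'],s['force'])
d=snapshot('wrist');np.savez('w3.npz',**d);cv2.imwrite('pics/w3.png',d['img'][:,:,::-1])
```

```text
3.5833 [ 0.51202237 -0.09899428  0.09625209] [-0.07282665  0.99729626 -0.00570949  0.00799036] [-0.10795975 -1.31497618 -1.94973303]
```

View pics/w3.png

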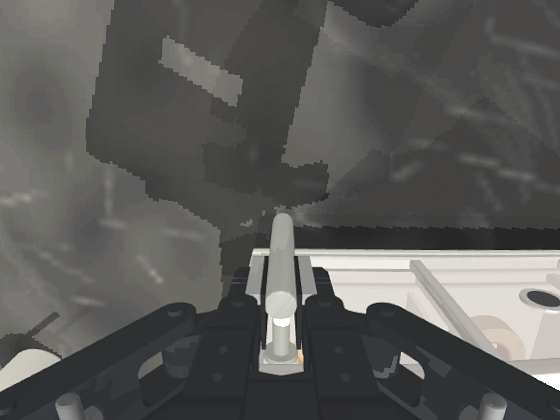

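>>> {"api": "jog_arm", "payload": {
  "motion": [
    [-0.1, 0.7, 0, 0, 255],
    [-0.1, 0.7, 0, 0, 255],
    [-0.1, 0.7, 0, 0, 255],
    [-0.1, 0.7, 0, 0, 255],
    [-0.1, 0.7, 0, 0, 255],
    [0, 0, 0, 0, 255]
  ]
}}

```text
t: 4.13
tcp_pos: [0.5068, -0.0613, 0.0962]
tool_rot: [-0.072, 0.997, -0.006, 0.008]
force: [0.8, -2.0, -2.2]
finger_gap: 0.129
```

>>> {"api": "jog_arm", "payload": {
  "motion": [
    [-0.1, 0.6, 0, 0, 255],
    [-0.1, 0.6, 0, 0, 255],
    [-0.1, 0.6, 0, 0, 255],
    [-0.1, 0.6, 0, 0, 255],
    [0, 0, 0, 0, 255]
  ]
}}

```text
t: 4.55
tcp_pos: [0.5031, -0.034, 0.0962]
tool_rot: [-0.073, 0.997, -0.006, 0.009]
force: [1.3, -0.1, -1.1]
finger_gap: 0.127
```

>>> {"api": "jog_arm", "payload": {
  "motion": [
    [-0.1, 0.5, 0, 0, 255],
    [-0.1, 0.5, 0, 0, 255],
    [-0.1, 0.5, 0, 0, 255]
  ]
}}

```text
t: 4.8
tcp_pos: [0.5027, -0.0298, 0.0964]
tool_rot: [-0.08, 0.997, -0.017, 0.01]
force: [-3.4, -27.3, -5.9]
finger_gap: 0.129
```

>>> {"api": "jog_arm", "payload": {
  "motion": [
    [0, 0, 0, 0, 255],
    [0, 0, 0, 0, 255]
  ]
}}

```text
t: 4.97
tcp_pos: [0.5027, -0.0313, 0.0963]
tool_rot: [-0.078, 0.997, -0.017, 0.01]
force: [2.0, 0.7, 0.7]
finger_gap: 0.125
```

Run:
```python
from station import *
from h import *
s=sense();print(s['t'],s['tcp_pos'],s['force'])
d=snapshot('scene');cv2.imwrite('pics/c4.png',d['img'][:,:,::-1])
d=snapshot('side');cv2.imwrite('pics/s4.png',cv2.resize(d['img'][165:285,235:450,::-1],None,fx=3.7,fy=3.7))
```

```text
4.9667 [ 0.50272593 -0.03131401  0.09627511] [1.96278855 0.74644729 0.71575389]
```

View pics/s4.png

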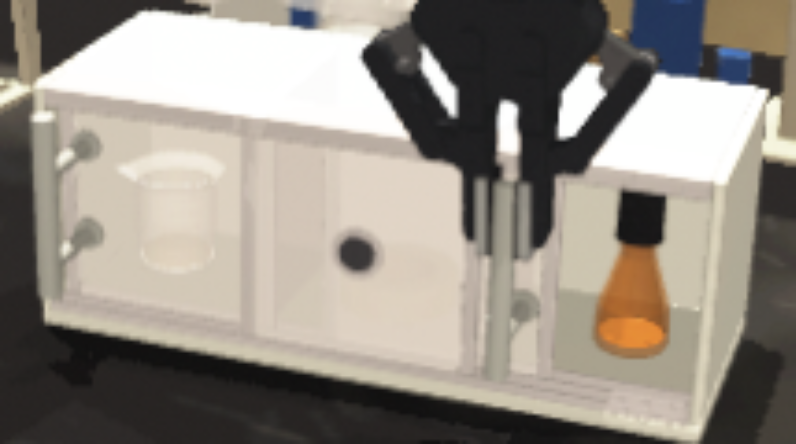

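>>> {"api": "jog_arm", "payload": {
  "motion": [
    [0, 0.3, 0, 0, 255],
    [0, 0.2, 0, 0, 255],
    [0, 0.1, 0, 0, 200],
    [0, 0, 0, 0, 150]
  ]
}}

```text
t: 5.4
tcp_pos: [0.5022, -0.0295, 0.0963]
tool_rot: [-0.083, 0.996, -0.022, 0.009]
force: [-0.1, 0.3, 0.5]
finger_gap: 0.344
```

>>> {"api": "jog_arm", "payload": {
  "motion": [
    [0, 0, 0, 0, 0],
    [0, 0, 0, 0, 0],
    [0, 0, 0, 0, 0],
    [0, 0, 0, 0, 0],
    [0, 0, 0, 0, 0]
  ]
}}

```text
t: 5.82
tcp_pos: [0.5013, -0.0271, 0.0967]
tool_rot: [-0.085, 0.996, -0.022, 0.009]
force: [0.2, 0.3, -0.9]
finger_gap: 0.999
```

Run:
```python
from station import *
from h import *
s=sense();print(s['t'],s['tcp_pos'],s['force'])
d=snapshot('wrist');np.savez('w5.npz',**d);cv2.imwrite('pics/w5.png',d['img'][:,:,::-1])
```

```text
5.8167 [ 0.5013297  -0.02708243  0.09670053] [ 0.20817017  0.30666398 -0.93814673]
```

View pics/w5.png

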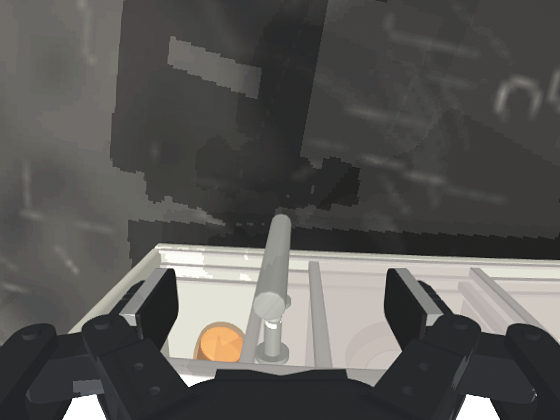

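The bar's top is at (269,305), clear of both open pads (inner edges near 178 and 387). I'll lift straight up.

>>> {"api": "jog_arm", "payload": {
  "motion": [
    [0, 0, 2, 0, 0],
    [0, 0, 3, 0, 0],
    [0, 0, 3, 0, 0],
    [0, 0, 3, 0, 0],
    [0, 0, 3, 0, 0],
    [0, 0, 0, 0, 0],
    [0, 0, 0, 0, 0]
  ]
}}

```text
t: 6.45
tcp_pos: [0.4984, -0.0258, 0.2413]
tool_rot: [-0.085, 0.996, -0.021, 0.006]
force: [0.1, 0.0, -0.6]
finger_gap: 1.003
```

Run:
```python
from station import *
from h import *
s=sense();print(s['t'],s['tcp_pos'],s['force'],s['qd'])
for n in ['wrist','side','scene']:
    d=snapshot(n);np.savez(n+'6.npz',**d);im=d['img'][:,:,::-1]
    if n=='side': im=cv2.resize(im[165:285,235:450],None,fx=3.7,fy=3.7,interpolation=cv2.INTER_CUBIC)
    if n=='scene': im=cv2.resize(im[155:275,220:410],None,fx=4,fy=4,interpolation=cv2.INTER_CUBIC)
    cv2.imwrite(f'pics/{n}6.png',im)
```

```text
6.45 [ 0.49836244 -0.02584626  0.24134903] [ 0.12900562  0.01732521 -0.59139014] [ 0.00408238 -0.05219172 -0.04609318 -0.00069253  0.01525112  0.00119598]
```

View pics/side6.png

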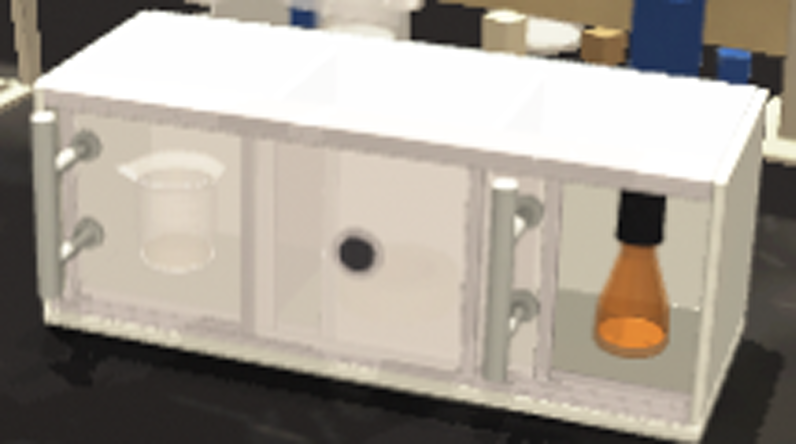

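View pics/wrist6.png

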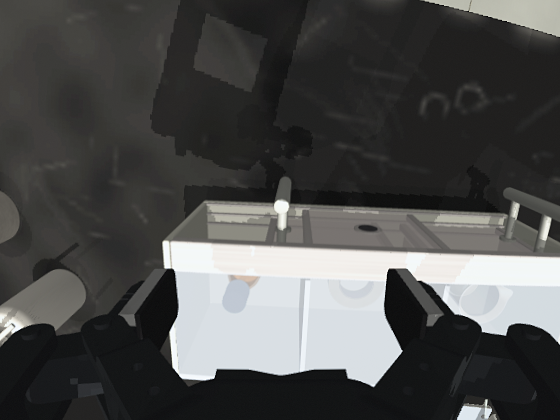

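View pics/scene6.png

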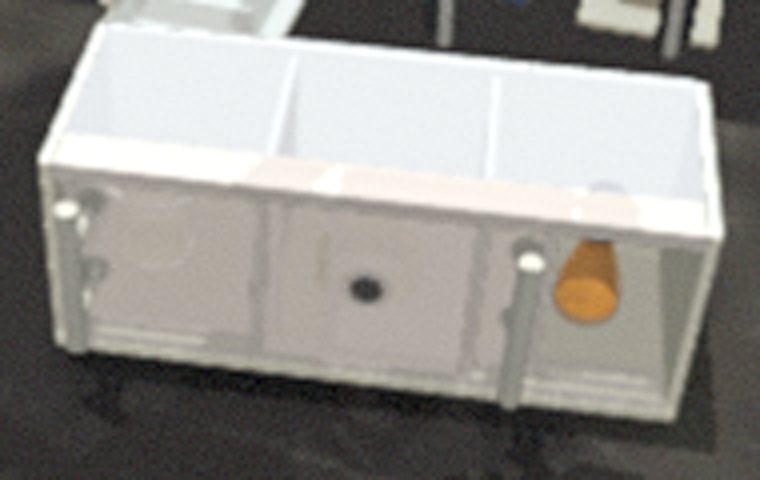

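Run:
```python
from h import *
a=dict(np.load('scene6.npz'));b=dict(np.load('side6.npz'))
S=lambda x,y:(x/4+220,y/4+155);T=lambda x,y:(x/3.7+235,y/3.7+165)
u=np.array([-.14,.99,0])
print((plane(a,S(531,261),.131)-plane(a,S(674,276),.131))@u,(plane(b,T(505,184),.131)-plane(b,T(657,207),.131))@u)
```

```text
0.06737253367711701 0.06710152463341748
```

```bash
python3 -c "
from station import *
print(sense()['force'],sense()['t']);print(sign_off())"
```

```text
[-0.60072379  0.49749717  0.70335889] 6.6
the job is handed in; nothing more can be done
None
```

The right outer door is open to its stop, behind the middle door, and I have handed the job in. The amber dropper bottle was in the right bay. I gripped that door's bar from above and slid it along the cabinet until it hit a firm stop (about 27 N). I nudged it once more towards the stop, let go and lifted clear.

- **Door travel:** the bar moved about 67 mm in both the scene and side views. The door looked 2–5 mm ajar to begin with, which fits the full 70 mm. I did not read the force on that last nudge or test the stop again after letting go, so it could be off by 1–2 mm.
- **Everything else:** the bottle is still standing where it was. The left door and the middle door look unmoved, judged by the left bar and the finger cup.
- **At hand-in:** the gripper was clear of everything with no contact force, at 6.6 s on the clock.

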